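# Bring a trolley wheel's high spot to the pointer

## Robot

A 7-joint arm with a two-finger parallel gripper is mounted at the origin on the work surface. World frame = base frame: x ahead of the robot, y to its left, z up, the work surface at z = 0. Lengths are in m, angles in rad, forces in N, time in s.
With the tool pointing down it reaches from about 0.425 to 0.925 m from the base axis. Payload 6.8 kg.
Tool frame: the origin (TCP) lies at the very end of the fingers, on their centre line; the grasp point (between the pads) lies 19 mm behind it; z points along the fingers, y is the line along which they close (so a half turn about z gives the same grasp; the last joint's range is limited). The gripper opens to 85 mm and grips with 20 to 120 N. Pads are 22 mm wide; open, the fingers measure 114 mm over their backs; the gripper's body (76 mm by 85 mm) begins 54 mm behind the grasp point. The pads swing forward as they close: fully open they stand 13 mm farther back than shut.
Start: joints at [-1.401, 0.477, 0.022, 1.555, -0.011, 1.109, -0.083], TCP at [0.185, 0.649, 0.231] pointing down, gripper open.
Joint ranges: [-2.96, 2.96], [-0.34, 2.1], [-1.41, 1.46], [0.24, 2.44], [-1.37, 4.51], [0.17, 1.92], [-2.96, 2.96]. Speed limits (rad/s): [2.39, 2.39, 3.14, 3.14, 3.14, 3.14, 3.14].

## Interface

Orientations are given as a rotation vector (axis times angle).
In Python, from bench import monitor, optics, r gives the robot as it stands.
- The arm moves only by the shell command python3 -m crank 'ROWS' [OPENING] [FORCE]. ROWS is JSON, a list of rows, each a list of 2 entries, a list of its own where there are three numbers: the shift along the tool's x, y, z in cm, then the turn, a rotation vector about the tool's x, y, z in rad. A call has 1 to 5 rows; each row shifts and turns the commanded pose from where the row before left it, along the tool's axes as they then stand; what a row does not reach is not made up. A row lasts 1/10 s, in which the tool goes at most 50 mm and 8.59 degrees, less where a joint would pass 70% of its speed; a pose out of reach is approached as far as the arm can. A call is refused whole if a number of a shift passes 5 or a number of a turn 0.15, either way. A call with a gripper value outside its range is refused whole. OPENING is the finger opening in cm, from 0 to 8.54, set as the call begins (- or left out, the last holds). The fingers move at their own pace and stop on an object; FORCE is the grip in N (left out, the last holds). Time passes only in rows, so rows that do not move let the fingers close. It gives the time, the measured TCP pose, the force, the opening and the grip force at its end, in the units of the state.
- monitor.get_obs(): the state, without advancing time (a new reading comes with each control period).
- optics.grab_frame(name): name is "scene" or "top"; returns (picture, depth): 400x640x3 uint8, red, green, blue; 400x640 float32, m along the optical axis (not along the pixel's ray), 0 where there is no reading.
- optics.camera_model(name): a dict with "vertical_fov" (degrees; the focal length in pixels is half the picture's height over the tangent of half this angle, whatever the lens; pixels are square), "cx", "cy" (the principal point, pixels), "R" (3x3) and "t" (3): a world point X has camera coordinates R X + t. Camera axes: x right, y down, z forward; pixel columns grow to the right and rows downward; lengths in m; the calibration is good to about 2 mm. A picture is of the moment at which its call begins. camera_model takes no time and is no camera call.
- r.hand_in(): hands the job in; it is judged then, once.
The state is a dict: "clock": time; "joints": joint angles; "qvel": joint speeds; "tau": joint torques, N m; "tcp_pos": TCP position; "orientation": TCP orientation; "contact_force": force on the tool from outside, world axes, zero at the start; "moment": the same for the moment, N m; "grip_width": finger opening in m; "gripper_force": force on a finger pad.
Only numpy, scipy, OpenCV 4.12 (cv2) and the standard library are available. Lean on these libraries where they do the work, as an engineer would, in place of code of your own. Each camera call takes 0.05 s, during which the arm holds its last target. There are 200 camera calls.

## Task

A rubber-tyred wheel from the stone trolley lies flat on the inspection stand, and its tyre has one swollen high spot. Turn the wheel slowly (it has a knob to turn it by), always well under half a turn a second, find the high spot and stop with the middle of the swelling right at the tip of the fixed pointer, then let go and leave the wheel standing still there. Leave the jar, the white pot and the brush where they are.

Things in the scene. Friction and masses are not known exactly. Their poses are not given: they have to be found in the camera images.
- stand: Inspection stand, fixed to the bench: a white base plate 300 x 230 x 16 mm. Origin on the bench surface, directly under the wheel's vertical axis; z up. The pointer stands on its +x side: a dark steel post 32 mm across and 74 mm tall at x = 165 mm, from which a tapered dark steel pointer (18 mm thick at the post) runs horizontally inward at 56 mm height along the stand's x axis, straight towards the wheel's axis.
- pointer_tip (a point): The sharp tip of the fixed pointer, 108 mm from the wheel's axis, 56 mm above the bench.
- high_spot (a point): The crest of the swelling on the outer face of the black rubber tyre, 103 mm from the wheel's axis and 55 mm above the bench; it turns with the wheel. Elsewhere the tyre's outer radius is 92 mm, so the crest clears the pointer tip by 5 mm and the rest of the tyre by 16 mm. The swelling is smooth, about 80 mm long along the rim and 11 mm high, symmetrical about its crest. The tyre is 36 mm thick, its top 73 mm above the bench, and it does not slip on the wheel.
- knob_mid (a point): Middle of the upright pale wooden cylindrical knob on the wheel's grey hub, 52 mm from the wheel's axis. The knob is 26 mm in diameter, its grip runs from 68 to 130 mm above the bench (this point at 105 mm), and it spins freely on its own vertical axis, so it can be gripped from above and led round in a circle without turning the hand. Where it sits relative to the high spot differs each time. The hub top is at 62 mm, the central nut at 78 mm.
- wheel (a joint): Angle of the wheel about its vertical axis, rad, growing anticlockwise seen from above; free to turn many turns either way; its zero means nothing for the high spot. Light bearing drag (about 3 N at the knob); it stays where it is left.
- jar: Glass jar with a black lid, 68 mm across, 110 mm tall, standing loose beside the stand; origin at the centre of its underside. To be left alone.
- pot: White plastic lidded pot, 80 mm across, 70 mm tall, standing loose on the other side of the stand; origin at the centre of its underside. To be left alone.
- brush: Small hand brush with a wooden handle, lying loose on the bench behind the stand, on the side away from the pointer; origin at the centre of its underside, handle towards its -x. To be left alone.

How it is judged:
By the outcome, as a careful person would: the job done as asked, in the order asked, and still so for the second after the job is handed in, with the robot touching nothing.
It also fails if it takes over 45 s, if anything falls off the work surface, if the arm or the gripper's body presses on something with over 40 N, if the wrist force passes 120 N, or if a joint passes its speed limit or range.

## Working session

There is one attempt and no reset: what is moved stays moved. The work goes in short steps, Python scripts to look and compute and a shell command to move; the robot and the scene stay as the last step left them, time stands still between calls to the robot, and variables do not carry over. Pictures are saved under pics/ and viewed, at most 10 in all, crops included, and the job is handed in when it is done.

```bash
mkdir -p pics; ls
python3 - <<'E'
from bench import monitor, optics, r
import cv2,numpy as np
o=monitor.get_obs();print(o)
for n in("scene","top"):
    p,d=optics.grab_frame(n);cv2.imwrite(f"pics/{n}0.png",p[:,:,::-1]);np.savez(f"{n}0.npz",p=p,d=d);m=optics.camera_model(n);print(n,m)
E
```

```text
pics
{'clock': 0.0, 'joints': array([-1.4011285 ,  0.47778077,  0.02235411,  1.5564765 , -0.01151065,
        1.10930868, -0.08310965]), 'qvel': array([-2.38848088e-05,  1.01662834e-03, -1.52455359e-03, -1.45814544e-03,
       -2.68824370e-03, -1.68315632e-04, -1.75600977e-03]), 'tau': array([ 2.29228517e-04, -5.96456087e+01,  1.60744652e+00, -2.81204742e+01,
        1.23697377e-02,  9.48821398e-03,  2.45704325e-05]), 'tcp_pos': array([0.18494627, 0.64853646, 0.23032839]), 'orientation': array([-4.34907363e-01, -3.11121936e+00,  2.89164446e-03]), 'contact_force': array([0.51382702, 0.23373511, 0.21526977]), 'moment': array([ 0.01094669,  0.0112526 , -0.00235986]), 'gripper_force': 0.0, 'grip_width': 0.08547104486736223}
scene {'vertical_fov': 46.62265552696476, 'cx': 318.76384948335743, 'cy': 204.00419378942573, 'R': array([[-0.72651362,  0.68714749,  0.00250656],
       [ 0.48332976,  0.51360541, -0.70894416],
       [-0.48843659, -0.51384609, -0.70526016]]), 't': array([ 0.37370852, -0.22234059,  1.42292379])}
top {'vertical_fov': 51.007828894656214, 'cx': 323.68786627568085, 'cy': 204.08426634731947, 'R': array([[-1.49316450e-03, -9.99912397e-01,  1.31517362e-02],
       [-9.84826414e-01, -8.11921021e-04, -1.73540414e-01],
       [ 1.73535889e-01, -1.32113016e-02, -9.84738928e-01]]), 't': array([0.03942837, 0.58799834, 0.92059174])}
```

View pics/top0.png

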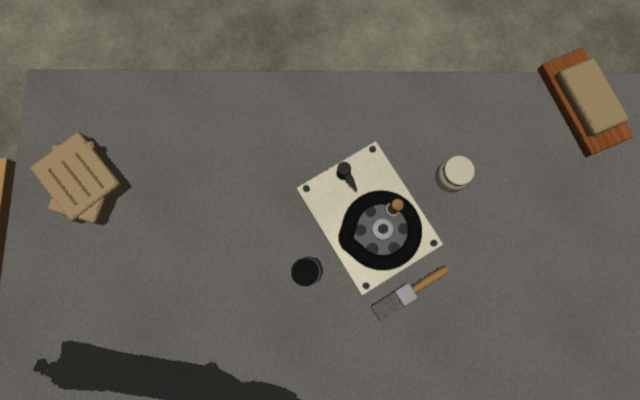

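View pics/scene0.png

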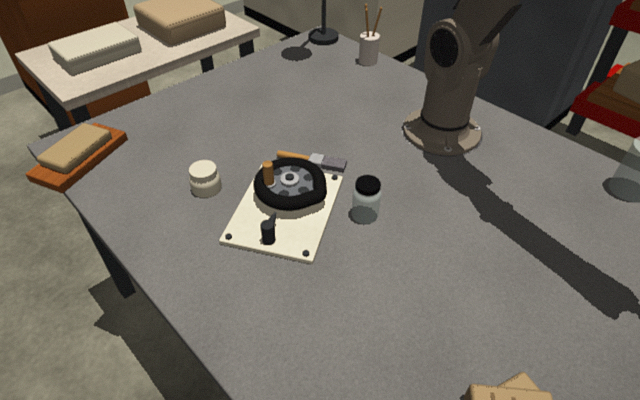

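The top view shows the wheel centred near (383,229), the knob at (397,206), the pointer tip near (355,190), and the swelling on the left near (341,240). The jar is at (306,271), the pot at (458,172) and the brush at (410,293). Next I measure these.

```bash
cat > h.py <<'E'
from bench import monitor, optics, r
import cv2,numpy as np
from scipy.optimize import least_squares
def cam(n):
    m=optics.camera_model(n);return m,200/np.tan(np.radians(m["vertical_fov"]/2))
def atz(n,uv,z):
    m,f=cam(n);uv=np.atleast_2d(uv);c=np.c_[(uv[:,0]-m["cx"])/f,(uv[:,1]-m["cy"])/f,np.ones(len(uv))]
    d=c@m["R"];o=-m["R"].T@m["t"];return o+d*((z-o[2])/d[:,2])[:,None]
def cloud(n,d):
    m,f=cam(n);v,u=np.mgrid[:400,:640];c=np.stack([(u-m["cx"])/f*d,(v-m["cy"])/f*d,d],-1);return (c-m["t"])@m["R"]
E
python3 - <<'E'
from h import *
D=np.load("top0.npz");p,d=D["p"],D["d"];P=cloud("top",d)
m,_=cam("top");print("cam",-m["R"].T@m["t"])
# refined points at plane heights
print("tip",atz("top",[355,191],.056),"post",atz("top",[344.5,170],.074),"nut",atz("top",[383,229],.078),"knobtop",atz("top",[397.5,205],.13))
print("holes",atz("top",[[306,188],[373,149],[434,243],[366,286]],.016))
v,u=np.mgrid[:400,:640]
reg=(u>295)&(u<450)&(v>140)&(v<300)
k=reg&(P[...,2]>.115)&(P[...,2]<.16)&(d>0);print("knob",k.sum(),np.median(P[k],0))
t=reg&(P[...,2]>.066)&(P[...,2]<.082)&(p.max(2)<45)&(d>0);print(t.sum())
Q=P[t];
c=atz("top",[383,229],.073)[0,:2]
for _ in range(4):
    a=np.arctan2(Q[:,1]-c[1],Q[:,0]-c[0]);rr=np.hypot(*(Q[:,:2]-c).T)
    b=np.floor(np.degrees(a)/6).astype(int);pr=np.array([[x*6+3,rr[b==x].max(),rr[b==x].min()] for x in np.unique(b)])
    ok=(rr<.1); 
    inn=np.array([Q[b==x][np.argmin(rr[b==x]),:2] for x in np.unique(b)])
    s=least_squares(lambda q:np.hypot(*(inn-q[:2]).T)-q[2],[*c,.06],loss="soft_l1",f_scale=.002).x;c=s[:2]
print(s);print(np.round(pr,3).tolist())
cv2.imwrite("pics/crop1.png",cv2.resize(p[130:310,280:480,::-1],None,fx=4,fy=3.3,interpolation=2)[:594])
E
```

```text
cam [0.41937946 0.05206454 1.00806545]
tip [[ 0.61805704 -0.03344376  0.056     ]] post [[ 0.66352225 -0.00839506  0.074     ]] nut [[ 0.52687818 -0.09282551  0.078     ]] knobtop [[ 0.57226489 -0.11702742  0.13      ]]
holes [[ 0.63366272  0.08146957  0.016     ]
 [ 0.73212388 -0.08296518  0.016     ]
 [ 0.5006693  -0.2228515   0.016     ]
 [ 0.40080886 -0.05938639  0.016     ]]
knob 123 [ 0.57224822 -0.11578514  0.12933617]
2465
[ 0.52767193 -0.09141272  0.06033849]
[[-177.0, 0.089, 0.06], [-171.0, 0.087, 0.061], [-165.0, 0.088, 0.06], [-159.0, 0.088, 0.061], [-153.0, 0.087, 0.06], [-147.0, 0.088, 0.06], [-141.0, 0.088, 0.062], [-135.0, 0.088, 0.06], [-129.0, 0.087, 0.062], [-123.0, 0.089, 0.06], [-117.0, 0.087, 0.058], [-111.0, 0.088, 0.058], [-105.0, 0.089, 0.061], [-99.0, 0.088, 0.06], [-93.0, 0.087, 0.06], [-87.0, 0.087, 0.06], [-81.0, 0.087, 0.06], [-75.0, 0.088, 0.062], [-69.0, 0.088, 0.06], [-63.0, 0.087, 0.061], [-57.0, 0.087, 0.059], [-51.0, 0.089, 0.06], [-45.0, 0.088, 0.059], [-39.0, 0.089, 0.078], [-33.0, 0.088, 0.083], [-27.0, 0.088, 0.078], [-21.0, 0.088, 0.065], [-15.0, 0.089, 0.064], [-9.0, 0.087, 0.059], [-3.0, 0.089, 0.06], [3.0, 0.088, 0.062], [9.0, 0.087, 0.058], [15.0, 0.086, 0.06], [21.0, 0.088, 0.058], [27.0, 0.152, 0.059], [33.0, 0.167, 0.059], [39.0, 0.166, 0.06], [45.0, 0.088, 0.059], [51.0, 0.087, 0.059], [57.0, 0.087, 0.058], [63.0, 0.086, 0.06], [69.0, 0.087, 0.06], [75.0, 0.087, 0.059], [81.0, 0.088, 0.059], [87.0, 0.09, 0.063], [93.0, 0.092, 0.063], [99.0, 0.098, 0.066], [105.0, 0.097, 0.069], [111.0, 0.098, 0.068], [117.0, 0.094, 0.062], [123.0, 0.092, 0.06], [129.0, 0.089, 0.059], [135.0, 0.089, 0.059], [141.0, 0.088, 0.061], [147.0, 0.088, 0.06], [153.0, 0.088, 0.059], [159.0, 0.088, 0.062], [165.0, 0.089, 0.06], [171.0, 0.088, 0.059], [177.0, 0.087, 0.06]]
```

View pics/crop1.png

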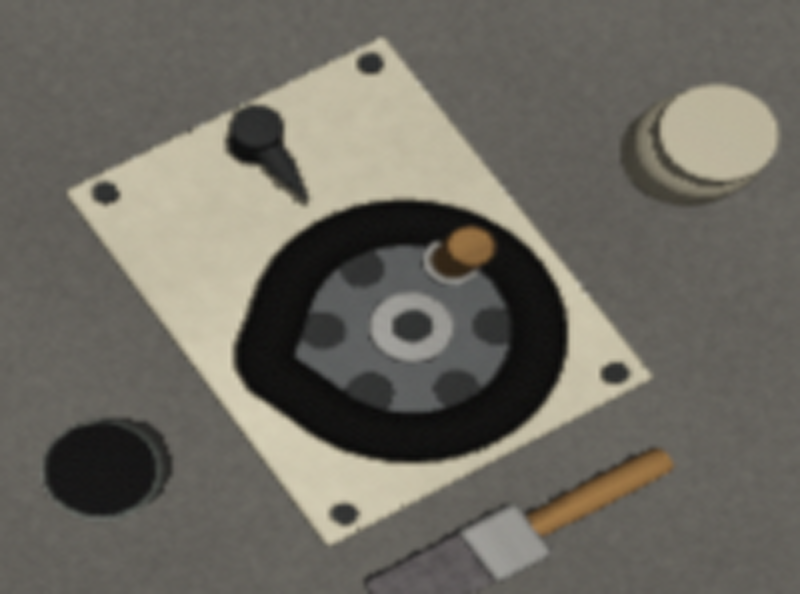

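Measurements agree with the given sizes. The axis is at (0.528,-0.091), and the pointer lies at about 32° with its tip at r=107 mm. The knob is at -29° with r=51 mm, and the swelling at about 105°. I'll lead the knob about 73° clockwise, starting with the approach.

```bash
python3 -m crank '[[[-3,-2.1,0],[0,0,0]],[[-3,-2.1,0],[0,0,0]],[[-3,-2.1,0],[0,0,0]],[[-3,-2.1,0],[0,0,0]],[[-3,-2.1,0],[0,0,0]]]' 6.5 30; python3 -m crank '[[[-3,-2.1,0],[0,0,0]],[[-3,-2.1,0],[0,0,0]],[[-3,-2.1,0],[0,0,0]],[[-3,-2.1,0],[0,0,0]],[[-3,-2.1,0],[0,0,0]]]'
```

```text
clock: 0.6
tcp_pos: [0.3012, 0.5055, 0.2309]
orientation: [-0.435, -3.111, 0.001]
contact_force: [0.5, 1.1, 0.3]
grip_width: 0.0648
gripper_force: 0.0
clock: 1.1
tcp_pos: [0.4166, 0.3634, 0.231]
orientation: [-0.435, -3.111, 0.001]
contact_force: [0.1, -0.3, 0.3]
grip_width: 0.0647
gripper_force: 0.0
```

```bash
python3 -m crank '[[[-2.4,-3.6,0],[0,0,0]],[[-2.4,-3.6,0],[0,0,0]],[[-2.4,-3.6,0],[0,0,0]],[[-2.4,-3.6,0],[0,0,0]],[[-2.4,-3.6,0],[0,0,0]]]'; python3 -m crank '[[[-2.4,-3.6,0],[0,0,0]],[[-2.4,-3.6,0],[0,0,0]],[[-2.4,-3.6,0],[0,0,0]],[[-2.4,-3.6,0],[0,0,0]],[[-2.4,-3.6,0],[0,0,0]]]';python3 -m crank '[[[-2.0,-3,0],[0,0,0]],[[-2.0,-2.9,0],[0,0,0]],[[0,0,0],[0,0,0]]]'
```

```text
clock: 1.6
tcp_pos: [0.4821, 0.1571, 0.2311]
orientation: [-0.435, -3.111, 0.0]
contact_force: [0.7, -0.4, -0.0]
grip_width: 0.065
gripper_force: 0.0
clock: 2.1
tcp_pos: [0.5481, -0.0487, 0.2311]
orientation: [-0.435, -3.111, -0.0]
contact_force: [1.6, -0.1, -0.2]
grip_width: 0.0647
gripper_force: 0.0
clock: 2.4
tcp_pos: [0.5704, -0.1209, 0.2312]
orientation: [0.447, 3.109, -0.005]
contact_force: [-0.4, -0.8, -0.5]
grip_width: 0.0651
gripper_force: 0.0
```

```bash
python3 -m crank '[[[-0.1,0.5,2.5],[0,0,0]],[[0,0,3],[0,0,0]],[[0,0,3],[0,0,0]],[[0,0,3],[0,0,0]],[[0,0,2.6],[0,0,0]]]'; python3 -m crank '[[[0,0,0],[0,0,0]],[[0,0,0],[0,0,0]],[[0,0,0],[0,0,0]],[[0,0,0],[0,0,0]],[[0,0,0],[0,0,0]]]' 2.0 30;python3 -m crank '[[[0,0,0],[0,0,0]],[[0,0,0],[0,0,0]],[[0,0,0],[0,0,0]]]'
python3 - <<'E'
from h import *
for n in("scene","top"):
    p,d=optics.grab_frame(n);np.savez(n+"1.npz",p=p,d=d)
    cv2.imwrite(f"pics/{n}1.png",cv2.resize(p[130:310,280:480,::-1] if n=="top" else p[110:290,180:380,::-1],None,fx=3,fy=3,interpolation=2))
E
```

```text
clock: 2.9
tcp_pos: [0.5719, -0.1091, 0.0885]
orientation: [-0.433, -3.11, -0.001]
contact_force: [0.0, 0.1, 0.8]
grip_width: 0.0648
gripper_force: 0.0
clock: 3.4
tcp_pos: [0.5733, -0.1109, 0.0915]
orientation: [0.436, 3.109, -0.0]
contact_force: [-1.1, -2.6, 3.1]
grip_width: 0.025
gripper_force: 30.8
clock: 3.7
tcp_pos: [0.5734, -0.1106, 0.0915]
orientation: [0.435, 3.109, 0.0]
contact_force: [-1.5, -1.8, 6.8]
grip_width: 0.0251
gripper_force: 31.2
```

View pics/scene1.png

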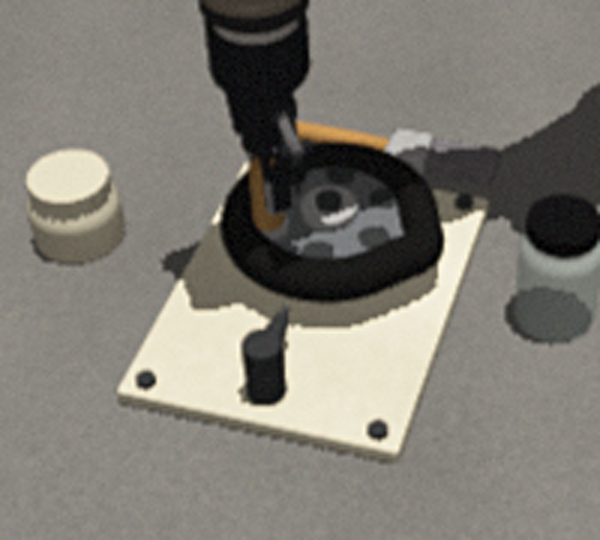

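The scene view shows the fingers closed on the knob (about (265,195)), with the jar, pot and brush undisturbed. Next: the current swelling angle, and the steps along the arc.

```bash
cat >> h.py <<'E'
C=np.array([.5277,-.0914]); PTR=None
def swell(p,d,c=C,n="top"):
    """swelling angle (deg): black pixels outside nominal rim at tyre-top height, weighted by excess radius"""
    P=cloud(n,d);rr=np.hypot(P[...,0]-c[0],P[...,1]-c[1]);a=np.degrees(np.arctan2(P[...,1]-c[1],P[...,0]-c[0]))
    k=(p.max(2)<45)&(P[...,2]>.035)&(P[...,2]<.082)&(rr<.115)&(rr>.05)&(d>0)
    ab=np.arange(-180,180,3);pr=np.array([rr[k&(a>=x)&(a<x+3)].max(initial=0) for x in ab])
    return ab+1.5,pr
E
python3 - <<'E'
from h import *
for f in("top0.npz","top1.npz"):
    D=np.load(f);a,pr=swell(D["p"],D["d"]);s=(a>70)&(a<140);w=np.clip(pr[s]-.0925,0,.02)
    print(f,np.c_[a[s],np.round(pr[s]*1000)].astype(int).tolist(),(w*a[s]).sum()/w.sum())
T=np.array([[-.962,.274],[.274,.962]])
for t0 in(-24,-27):
    t=np.radians(t0-np.arange(0,81,4));k=.052*np.c_[np.cos(t),np.sin(t)];print(np.round(np.diff(k,axis=0)@T.T*100,2).tolist())
E
```

```text
top0.npz [[70, 88], [73, 88], [76, 89], [79, 89], [82, 90], [85, 90], [88, 92], [91, 94], [94, 94], [97, 97], [100, 98], [103, 99], [106, 99], [109, 99], [112, 98], [115, 97], [118, 94], [121, 93], [124, 92], [127, 90], [130, 89], [133, 89], [136, 89], [139, 89]] 105.85295252300124
top1.npz [[70, 88], [73, 89], [76, 89], [79, 89], [82, 88], [85, 87], [88, 89], [91, 90], [94, 92], [97, 93], [100, 96], [103, 97], [106, 98], [109, 98], [112, 99], [115, 97], [118, 97], [121, 97], [124, 95], [127, 93], [130, 91], [133, 89], [136, 89], [139, 89]] 112.07117165546882
[[0.06, -0.36], [0.09, -0.35], [0.11, -0.35], [0.14, -0.34], [0.16, -0.33], [0.18, -0.31], [0.2, -0.3], [0.22, -0.29], [0.24, -0.27], [0.26, -0.25], [0.28, -0.23], [0.29, -0.21], [0.31, -0.19], [0.32, -0.17], [0.33, -0.15], [0.34, -0.12], [0.35, -0.1], [0.36, -0.07], [0.36, -0.05], [0.36, -0.02]]
[[0.08, -0.35], [0.11, -0.35], [0.13, -0.34], [0.15, -0.33], [0.18, -0.32], [0.2, -0.3], [0.22, -0.29], [0.24, -0.27], [0.26, -0.26], [0.27, -0.24], [0.29, -0.22], [0.3, -0.2], [0.32, -0.18], [0.33, -0.15], [0.34, -0.13], [0.35, -0.11], [0.35, -0.08], [0.36, -0.06], [0.36, -0.03], [0.36, -0.01]]
```

```bash
python3 -m crank '[[[0.06,-0.36,0],[0,0,0]],[[0.09,-0.35,0],[0,0,0]],[[0.11,-0.35,0],[0,0,0]],[[0.14,-0.34,0],[0,0,0]],[[0.16,-0.33,0],[0,0,0]]]' 2.0 40; python3 -m crank '[[[0.18,-0.31,0],[0,0,0]],[[0.2,-0.3,0],[0,0,0]],[[0.22,-0.29,0],[0,0,0]],[[0.24,-0.27,0],[0,0,0]],[[0.26,-0.25,0],[0,0,0]]]'; python3 -m crank '[[[0.28,-0.23,0],[0,0,0]],[[0.29,-0.21,0],[0,0,0]],[[0.31,-0.19,0],[0,0,0]],[[0.32,-0.17,0],[0,0,0]],[[0,0,0],[0,0,0]]]'
python3 - <<'E'
from h import *
p,d=optics.grab_frame("top");np.savez("top2.npz",p=p,d=d)
ps,ds=optics.grab_frame("scene");np.savez("scene2.npz",p=ps,d=ds)
a,pr=swell(p,d);s=(a>0)&(a<110);print(np.c_[a[s],np.round(pr[s]*1000)].astype(int).tolist())
cv2.imwrite("pics/both2.png",np.hstack([cv2.resize(x[:,:,::-1],(400,500),interpolation=2) for x in(p[140:290,300:420],ps[140:290,200:320])]))
E
```

```text
clock: 4.3
tcp_pos: [0.5648, -0.1247, 0.0915]
orientation: [0.433, 3.107, 0.002]
contact_force: [4.2, 1.8, 6.6]
grip_width: 0.0249
gripper_force: 39.1
clock: 4.8
tcp_pos: [0.5502, -0.1367, 0.0915]
orientation: [0.434, 3.107, -0.0]
contact_force: [4.6, -0.8, 4.8]
grip_width: 0.0254
gripper_force: 39.1
clock: 5.3
tcp_pos: [0.5353, -0.142, 0.0915]
orientation: [0.437, 3.108, -0.002]
contact_force: [1.9, -2.9, 7.9]
grip_width: 0.0252
gripper_force: 39.5
[[1, 89], [4, 89], [7, 87], [10, 88], [13, 88], [16, 88], [19, 89], [22, 88], [25, 88], [28, 89], [31, 89], [34, 90], [37, 92], [40, 93], [43, 94], [46, 96], [49, 98], [52, 98], [55, 99], [58, 99], [61, 96], [64, 97], [67, 95], [70, 93], [73, 91], [76, 90], [79, 89], [82, 88], [85, 88], [88, 87], [91, 88], [94, 88], [97, 88], [100, 89], [103, 88], [106, 88], [109, 88]]
```

View pics/both2.png

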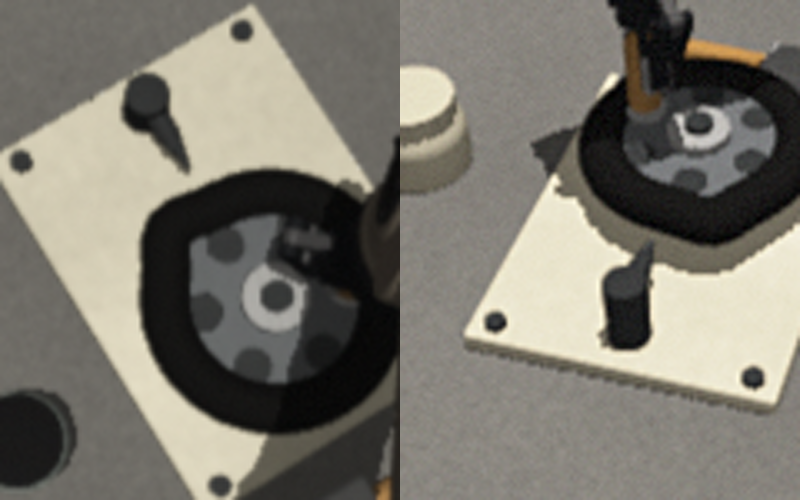

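The swelling is now at about 55°, so roughly 23° remains. In the left panel the tip is at (187,172) and the bulge at (155,205). I'll go 20° further, then fit accurately.

```bash
python3 -m crank '[[[0.33,-0.15,0],[0,0,0]],[[0.34,-0.12,0],[0,0,0]],[[0.35,-0.1,0],[0,0,0]],[[0.36,-0.07,0],[0,0,0]],[[0.36,-0.05,0],[0,0,0]]]'; python3 -m crank '[[[0,0,0],[0,0,0]],[[0,0,0],[0,0,0]]]'
cat >> h.py <<'E'
def fit(p,d,n,guess,lo=-180,hi=180):
    """centre, rim radius, bump angle from the tyre-top outline; fitted over angles lo..hi"""
    P=cloud(n,d);c=C.copy()
    for _ in range(3):
        rr=np.hypot(P[...,0]-c[0],P[...,1]-c[1]);a=np.degrees(np.arctan2(P[...,1]-c[1],P[...,0]-c[0]))
        k=(p.max(2)<50)&(P[...,2]>.062)&(P[...,2]<.085)&(rr<.106)&(rr>.07)&(d>0)
        ab=np.arange(lo,hi,2.);e=[]
        for x in ab:
            s=k&(a>=x)&(a<x+2)
            if s.sum()>3: i=np.argmax(np.where(s,rr,0));e.append(P.reshape(-1,3)[i,:2])
        e=np.array(e)
        def res(q):
            v=e-q[:2];an=np.degrees(np.arctan2(v[:,1],v[:,0]))-q[3];an=(an+180)%360-180
            return np.hypot(*v.T)-q[2]-q[4]*np.where(abs(an)<q[5],.5+.5*np.cos(np.pi*an/q[5]),0)
        q=least_squares(res,[*c,.088,guess,.01,23],loss="soft_l1",f_scale=.001,x_scale=[.01,.01,.01,10,.01,10]).x;c=q[:2]
    return q,np.sqrt(np.mean(np.clip(res(q),-.003,.003)**2))
def pointer(p,d,n):
    P=cloud(n,d);v=P[...,:2]-C;rr=np.hypot(v[...,0],v[...,1]);a=np.degrees(np.arctan2(v[...,1],v[...,0]))
    k=(p.max(2)<75)&(P[...,2]>.048)&(P[...,2]<.085)&(rr>.106)&(rr<.19)&(abs(a-32)<14)&(d>0);Q=P[k]
    return Q
E
python3 - <<'E'
from h import *
I={}
for n in("top","scene"):
    p,d=optics.grab_frame(n);np.savez(n+"3.npz",p=p,d=d);I[n]=p
    for f,g in((n+"0.npz",106),(n+"2.npz",55),(n+"3.npz",36)):
        try:
            D=np.load(f);q,e=fit(D["p"],D["d"],n,g);print(f,np.round(q,4),e)
        except Exception as x:print(f,x)
    D=np.load(n+"0.npz");Q=pointer(D["p"],D["d"],n)
    rq=np.hypot(*(Q[:,:2]-C).T);post=Q[(Q[:,2]>.067)];arm=Q[(rq<.143)]
    ang=lambda v:np.degrees(np.arctan2(v[1],v[0]))
    print(n,len(Q),"post",post.mean(0),ang(post.mean(0)[:2]-C),"arm",arm.mean(0),ang(arm.mean(0)[:2]-C),"tipr",rq.min(),Q[rq.argmin()],ang(Q[rq.argmin()][:2]-C),"line post->arm",ang((post.mean(0)-arm.mean(0))[:2]))
cv2.imwrite("pics/both3.png",np.hstack([cv2.resize(x[:,:,::-1],(400,500),interpolation=2) for x in(I["top"][150:270,310:406],I["scene"][160:280,220:316])]))
E
```

```text
clock: 5.9
tcp_pos: [0.5178, -0.1425, 0.0915]
orientation: [0.437, 3.107, -0.003]
contact_force: [2.0, -4.0, 7.7]
grip_width: 0.025
gripper_force: 39.2
clock: 6.1
tcp_pos: [0.5169, -0.1423, 0.0914]
orientation: [0.437, 3.109, -0.002]
contact_force: [-0.6, -3.4, 11.3]
grip_width: 0.0251
gripper_force: 39.8
top0.npz [ 5.276000e-01 -9.140000e-02  8.810000e-02  1.065158e+02  1.080000e-02
  2.864350e+01] 0.0008384854691902647
top2.npz [ 5.27300e-01 -9.20000e-02  8.84000e-02  5.55835e+01  1.06000e-02
  2.80800e+01] 0.0009139511021314557
top3.npz [ 5.27200e-01 -9.20000e-02  8.83000e-02  3.64611e+01  1.11000e-02
  2.64587e+01] 0.0008043932362085498
top 253 post [ 0.66692617 -0.00654947  0.0734042 ] 31.35995926561174 arm [ 0.637852   -0.02370665  0.06095908] 31.572593279890274 tipr 0.110298346785624 [ 0.62304146 -0.03594073  0.05488986] 30.186178902797757 line post->arm 30.54559260702177
scene0.npz [ 5.335000e-01 -8.750000e-02  8.620000e-02  1.095931e+02  1.020000e-02
  3.043670e+01] 0.0017584949428800496
scene2.npz [ 5.33800e-01 -8.75000e-02  8.64000e-02  5.59295e+01  1.10000e-02
  2.35654e+01] 0.0018217430900141867
scene3.npz [ 5.33900e-01 -8.69000e-02  8.63000e-02  3.29759e+01  8.80000e-03
  2.65846e+01] 0.001812150499337765
scene 236 post [ 0.67216718 -0.00302711  0.07360477] 31.454793427156407 arm [ 0.63974387 -0.02266538  0.06196648] 31.52752040902649 tipr 0.11235549434634776 [ 0.62438661 -0.0341684   0.05736872] 30.622515955244502 line post->arm 31.20260280125685
```

View pics/both3.png

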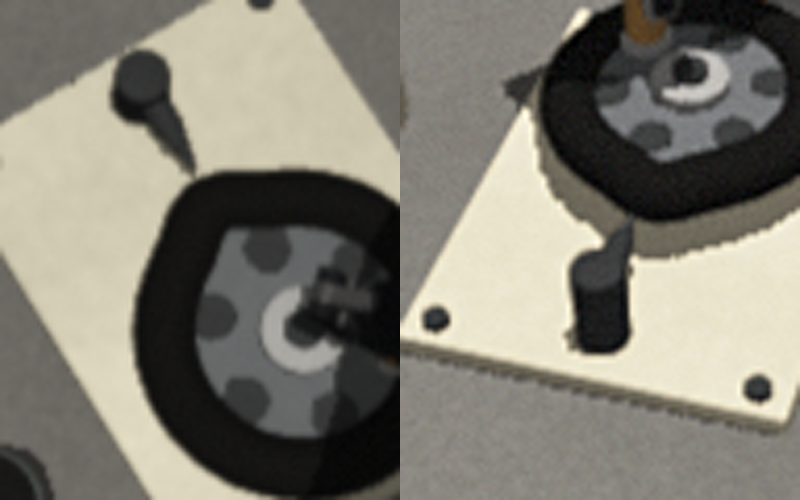

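The pointer lies at 31.3° (post, arm and plate edges agree) and the crest at about 36.5°, so I'll move 5° more.

```bash
python3 -m crank '[[[0.23,-0.01,0],[0,0,0]],[[0.23,-0.01,0],[0,0,0]],[[0,0,0],[0,0,0]],[[0,0,0],[0,0,0]],[[0,0,0],[0,0,0]]]'
python3 - <<'E'
from h import *
for n in("top","scene"):
    p,d=optics.grab_frame(n);np.savez(n+"4.npz",p=p,d=d)
    q,e=fit(p,d,n,32);print(n,np.round(q,4),e)
    a,pr=swell(p,d,q[:2],n);s=(a>-5)&(a<70);print(np.c_[a[s],np.round(pr[s]*1000)].astype(int).tolist())
E
```

```text
clock: 6.7
tcp_pos: [0.5126, -0.1415, 0.0915]
orientation: [0.437, 3.108, -0.003]
contact_force: [1.2, -5.8, 9.2]
grip_width: 0.0247
gripper_force: 39.7
top [ 5.27200e-01 -9.20000e-02  8.84000e-02  3.13842e+01  1.01000e-02
  2.79993e+01] 0.000880916116391875
[[-4, 89], [-1, 89], [1, 89], [4, 89], [7, 90], [10, 91], [13, 91], [16, 93], [19, 94], [22, 97], [25, 99], [28, 99], [31, 100], [34, 98], [37, 97], [40, 97], [43, 95], [46, 93], [49, 92], [52, 91], [55, 90], [58, 89], [61, 89], [64, 89], [67, 89]]
scene [ 5.34000e-01 -8.75000e-02  8.64000e-02  2.75102e+01  1.02000e-02
  2.28008e+01] 0.001833480953292882
[[-4, 87], [-1, 88], [1, 89], [4, 88], [7, 90], [10, 90], [13, 91], [16, 94], [19, 94], [22, 98], [25, 97], [28, 98], [31, 96], [34, 97], [37, 95], [40, 95], [43, 94], [46, 92], [49, 90], [52, 88], [55, 87], [58, 84], [61, 86], [64, 87], [67, 87]]
```

The top fit puts the crest at 31.4°, and the profile is symmetric about 31.5°. That matches the pointer, so I'll release and retreat straight up.

```bash
python3 -m crank '[[[0,0,0],[0,0,0]],[[0,0,0],[0,0,0]],[[0,0,0],[0,0,0]],[[0,0,0],[0,0,0]],[[0,0,0],[0,0,0]]]' 6.0; python3 -m crank '[[[0,0,-1],[0,0,0]],[[0,0,-2],[0,0,0]],[[0,0,-3],[0,0,0]],[[0,0,-4],[0,0,0]],[[0,0,-4],[0,0,0]]]'; python3 -m crank '[[[2,-3,-1],[0,0,0]],[[2,-4,0],[0,0,0]],[[2,-4,0],[0,0,0]],[[2,-4,0],[0,0,0]],[[2,-4,0],[0,0,0]]]'
python3 - <<'E'
from h import *
I=[]
for n in("top","scene"):
    p,d=optics.grab_frame(n);np.savez(n+"5.npz",p=p,d=d);I.append(p)
    q,e=fit(p,d,n,32);print(n,np.round(q,4),e)
    P=cloud(n,d);v=P[...,:2]-q[:2];rr=np.hypot(v[...,0],v[...,1]);a=np.degrees(np.arctan2(v[...,1],v[...,0]))
    k=(P[...,2]>.066)&(P[...,2]<.085)&(p.max(2)<45)&(d>0)&(rr<.1)
    print([[x,round(1000*rr[k&(abs(a-x)<2.5)].min(initial=1))] for x in range(-9,75,4)])
    Q=pointer(p,d,n);po=Q[Q[:,2]>.067].mean(0)[:2]-q[:2];print("ptr",np.degrees(np.arctan2(po[1],po[0])))
cv2.imwrite("pics/both5.png",np.hstack([cv2.resize(x[:,:,::-1],(400,500),interpolation=2) for x in(I[0][150:280,310:414],I[1][140:270,215:319])]))
E
```

```text
clock: 7.3
tcp_pos: [0.5116, -0.1391, 0.0901]
orientation: [-0.434, -3.111, -0.0]
contact_force: [-0.6, 0.2, -0.5]
grip_width: 0.0604
gripper_force: 0.0
clock: 7.8
tcp_pos: [0.5113, -0.1394, 0.2322]
orientation: [-0.435, -3.111, 0.0]
contact_force: [0.8, -0.1, -0.5]
grip_width: 0.0599
gripper_force: 0.0
clock: 8.3
tcp_pos: [0.3621, -0.2957, 0.2411]
orientation: [0.435, 3.11, 0.0]
contact_force: [0.6, -0.5, -0.3]
grip_width: 0.0599
gripper_force: 0.0
top [ 5.27600e-01 -9.12000e-02  8.80000e-02  3.07724e+01  1.01000e-02
  2.71529e+01] 0.0007924484031165676
[[-9, 61], [-5, 62], [-1, 60], [3, 60], [7, 61], [11, 62], [15, 60], [19, 62], [23, 65], [27, 69], [31, 69], [35, 64], [39, 64], [43, 62], [47, 60], [51, 61], [55, 59], [59, 60], [63, 59], [67, 60], [71, 61]]
ptr 31.231382319913408
scene [ 5.33600e-01 -8.68000e-02  8.57000e-02  2.81433e+01  1.06000e-02
  2.57023e+01] 0.0018862044516797728
[[-9, 58], [-5, 62], [-1, 56], [3, 4], [7, 58], [11, 59], [15, 59], [19, 63], [23, 64], [27, 67], [31, 70], [35, 66], [39, 66], [43, 4], [47, 60], [51, 60], [55, 62], [59, 59], [63, 59], [67, 56], [71, 56]]
ptr 31.19955850374817
```

View pics/both5.png

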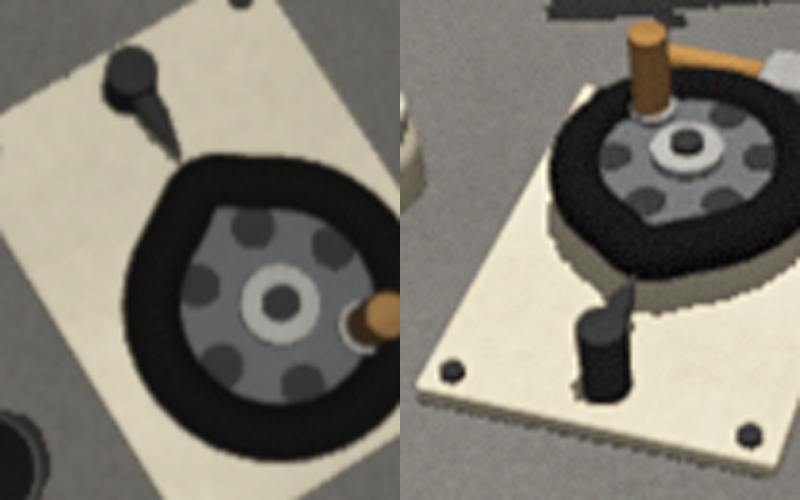

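After release the pictures show the bulge directly under the tip, which is at (180,160) on the left and (632,280) on the right. Crest estimates are about 30–31° against 31.2° for the pointer, roughly 1 mm apart. The gripper is clear and nothing else has moved.

```bash
python3 -c "
from bench import r
print(r.hand_in())"
```

```text
the job is handed in; nothing more can be done
None
```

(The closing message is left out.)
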